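# Tray the spare stoppers and show them to the camera

## Task

Stand the three spare T-shaped stoppers from the turntable, shank down, one in each well of the ice cube tray while the tray stands on the shelf. Then pick up the filled tray and show it to the inspection camera: level, its long side square to the line of sight, centred straight above the round plate of the camera stand with the middle of its height level with the middle of the lens, and finish while still holding it there, stoppers in their wells. Do not touch the camera or its stand, and leave the bottles, the bottle opener and the brass coupling where they are.

Things in the scene. Friction and masses are not known exactly. Their poses are not given: they have to be found in the camera images.
- stopper1_center (a point): (sizes in mm) T-shaped bottle stopper standing upright on the turntable, 40 high, about 18 g: a cork shank 20 in diameter and 24 long below, a dark wooden head 26 in diameter and 16 high on top. The point is its centre, half-way up (20 above its foot, 4 below the underside of the head); z axis up through the head
- stopper2_center (a point): (sizes in mm) T-shaped bottle stopper standing upright on the turntable, 40 high, about 18 g: a cork shank 20 in diameter and 24 long below, a dark wooden head 26 in diameter and 16 high on top. The point is its centre, half-way up (20 above its foot, 4 below the underside of the head); z axis up through the head
- stopper3_center (a point): (sizes in mm) T-shaped bottle stopper standing upright on the turntable, 40 high, about 18 g: a cork shank 20 in diameter and 24 long below, a dark wooden head 26 in diameter and 16 high on top. The point is its centre, half-way up (20 above its foot, 4 below the underside of the head); z axis up through the head
- tray_center (a point): (sizes in mm) loose grey ice cube tray, 118 long (its x) x 42 wide (its y) x 28 high, stiff, about 0.11 kg, standing on the plank; one row of three open square wells. The point is the centre of the tray, 14 above its underside; z up. With a stopper in a well its head begins 2 above the rim and ends 18 above it
- well1 (a point): (sizes in mm) centre of the floor of well 1 of the tray (38 towards -x of the tray); the well is 30 x 30 and 22 deep, its floor 6 above the tray's underside; long walls 6 thick, walls between wells 8. Axes as the tray's
- well2 (a point): (sizes in mm) centre of the floor of well 2 of the tray (the middle one); the well is 30 x 30 and 22 deep, its floor 6 above the tray's underside; long walls 6 thick, walls between wells 8. Axes as the tray's
- well3 (a point): (sizes in mm) centre of the floor of well 3 of the tray (38 towards +x of the tray); the well is 30 x 30 and 22 deep, its floor 6 above the tray's underside; long walls 6 thick, walls between wells 8. Axes as the tray's
- view_point (a point): (sizes in mm) empty point in the air where the camera is focused: straight above the centre of the round aluminium plate (70 in diameter, 5 thick) of the camera stand, at the height of the lens centre (150 to 210 above the plank, set differently each time), 146 in front of the lens. Its x axis points from here towards the camera along the line of sight, y is crosswise and level, z up
- lens (a point): (sizes in mm) centre of the front of the camera's lens, a round aluminium barrel 32 in diameter on a black box 50 x 50 x 42 clamped on the post of a fixed stand; axes as those of view_point. The post, 63 behind the lens and further from the view point, is 245 high
- bottle1: (sizes in mm) closed amber bottle, 58 in diameter, 150 high, on the turntable; origin at the centre of its underside. Leave it
- bottle2: (sizes in mm) closed amber bottle, 58 in diameter, 130 high, on the turntable; origin at the centre of its underside. Leave it
- bottle3: (sizes in mm) closed amber bottle, 54 in diameter, 140 high, on the turntable; origin at the centre of its underside. Leave it
- opener: (sizes in mm) flat steel bottle opener, about 125 long (its x), 5 thick, lying on the turntable; origin near its middle, on its underside. Leave it
- coupling: (sizes in mm) brass hose coupling standing among the stoppers, 36 high: wide foot 30 in diameter and 14 high, narrow neck 18 in diameter above; origin at the centre of its underside. Leave it
- susan: (sizes in mm) white plastic turntable (lazy susan), 340 in diameter, fixed, does not turn; its top is 24 above the plank, with a bead round the edge 5 higher; origin at the centre of its underside on the plank

How it is judged (in metres and radians):
On the way, in this order (a step that is already met when the one before it is completed fails the run):
1. each of the three stoppers stands in a well of the tray, the tray standing on the shelf (angle between each of stopper1_center, stopper2_center, stopper3_center's own z axis and vertical below 0.4 rad and z of stopper1_center in the frame of tray_center between 0.002 and 0.018 m and ((x of stopper1_center in the frame of well1 between -0.014 and 0.014 m and y of stopper1_center in the frame of well1 between -0.014 and 0.014 m) or (x of stopper1_center in the frame of well2 between -0.014 and 0.014 m and y of stopper1_center in the frame of well2 between -0.014 and 0.014 m) or (x of stopper1_center in the frame of well3 between -0.014 and 0.014 m and y of stopper1_center in the frame of well3 between -0.014 and 0.014 m)) and z of stopper2_center in the frame of tray_center between 0.002 and 0.018 m and ((x of stopper2_center in the frame of well1 between -0.014 and 0.014 m and y of stopper2_center in the frame of well1 between -0.014 and 0.014 m) or (x of stopper2_center in the frame of well2 between -0.014 and 0.014 m and y of stopper2_center in the frame of well2 between -0.014 and 0.014 m) or (x of stopper2_center in the frame of well3 between -0.014 and 0.014 m and y of stopper2_center in the frame of well3 between -0.014 and 0.014 m)) and z of stopper3_center in the frame of tray_center between 0.002 and 0.018 m and ((x of stopper3_center in the frame of well1 between -0.014 and 0.014 m and y of stopper3_center in the frame of well1 between -0.014 and 0.014 m) or (x of stopper3_center in the frame of well2 between -0.014 and 0.014 m and y of stopper3_center in the frame of well2 between -0.014 and 0.014 m) or (x of stopper3_center in the frame of well3 between -0.014 and 0.014 m and y of stopper3_center in the frame of well3 between -0.014 and 0.014 m)) and height (world z) of tray_center below 0.018 m), for 0.2 s.
2. the filled tray is at the view point, level and square to the camera (angle between each of stopper1_center, stopper2_center, stopper3_center's own z axis and vertical below 0.4 rad and z of stopper1_center in the frame of tray_center between 0.002 and 0.018 m and ((x of stopper1_center in the frame of well1 between -0.014 and 0.014 m and y of stopper1_center in the frame of well1 between -0.014 and 0.014 m) or (x of stopper1_center in the frame of well2 between -0.014 and 0.014 m and y of stopper1_center in the frame of well2 between -0.014 and 0.014 m) or (x of stopper1_center in the frame of well3 between -0.014 and 0.014 m and y of stopper1_center in the frame of well3 between -0.014 and 0.014 m)) and z of stopper2_center in the frame of tray_center between 0.002 and 0.018 m and ((x of stopper2_center in the frame of well1 between -0.014 and 0.014 m and y of stopper2_center in the frame of well1 between -0.014 and 0.014 m) or (x of stopper2_center in the frame of well2 between -0.014 and 0.014 m and y of stopper2_center in the frame of well2 between -0.014 and 0.014 m) or (x of stopper2_center in the frame of well3 between -0.014 and 0.014 m and y of stopper2_center in the frame of well3 between -0.014 and 0.014 m)) and z of stopper3_center in the frame of tray_center between 0.002 and 0.018 m and ((x of stopper3_center in the frame of well1 between -0.014 and 0.014 m and y of stopper3_center in the frame of well1 between -0.014 and 0.014 m) or (x of stopper3_center in the frame of well2 between -0.014 and 0.014 m and y of stopper3_center in the frame of well2 between -0.014 and 0.014 m) or (x of stopper3_center in the frame of well3 between -0.014 and 0.014 m and y of stopper3_center in the frame of well3 between -0.014 and 0.014 m)) and horizontal distance between tray_center and view_point below 0.025 m and z of tray_center in the frame of view_point between -0.02 and 0.02 m and angle between tray_center's own z axis and vertical below 0.17 rad and angle between the x axis of tray_center and the y axis of view_point, either way round below 0.22 rad), for 0.2 s.
At the end, for the whole second after the job is handed in: The gripper holds the tray still in the air, its centre within 25 mm sideways and 20 mm in height of the view point, level within 0.17 rad, its long axis square to the line of sight within 0.22 rad, with the three stoppers standing one per well (upright within 0.4 rad, down on the well floor) (all of step 2 and contact force between the fingers and tray above 1 N and height (world z) of tray_center above 0.11 m and linear speed of tray below 0.03 m/s); the arm keeps its last pose, push and grip.
It fails at once if a bottle, the opener or the coupling is shifted by more than 30 mm or tipped over (distance of any of bottle1, bottle2, bottle3, opener, coupling from where it was at the start of the episode above 0.03 m or angle between any of bottle1, bottle2, bottle3, coupling's own z axis and vertical above 0.5 rad).
It fails at once if the camera or its stand is touched with more than 1 N (contact force between any of the arm, the fingers, tray and stand above 1 N).
It also fails if it takes over 72 s, if anything falls off the work surface, if the arm or the gripper's body presses on something with over 40 N, if the wrist force passes 120 N, or if a joint passes its speed limit or range.

## Robot

A 6-joint arm with a two-finger parallel gripper is mounted at the origin on the work surface. World frame = base frame: x ahead of the robot, y to its left, z up, the work surface at z = 0. Lengths are in mm, angles in rad, forces in N, time in s.
With the tool pointing down it reaches from about 300 to 875 mm from the base axis. Payload 6.4 kg.
Tool frame: the origin (TCP) lies midway between the tips of the shut fingers; the grasp point (between the pads) lies 19 mm behind it; x points along the fingers, z is the direction in which the jaws open and shut, and the axes are right-handed (so a half turn about x gives the same grasp; the last joint's range is limited). The gripper opens to 88 mm and grips with 3 to 60 N. Pads are 18 mm wide; open, the fingers measure 123 mm over their backs; the gripper's body (75 mm by 187 mm) begins 45 mm behind the grasp point.
Start: joints at [0.942, 0.181, 1.607, -0, 1.354, -0.206], TCP at [235.922, 524.387, 238.714] pointing down, gripper open.
Joint ranges: [-2.99, 2.99], [-0.89, 2.07], [0.3, 2.58], [-1.14, 4.28], [0, 2.63], [-3.12, 3.12]. Speed limits (rad/s): [2.57, 2.57, 3.01, 3.14, 3.14, 3.14].

## Interface

Orientations are given as a 3x3 rotation matrix whose columns are the frame's x, y, z axes.
In Python, from station import bot, optics gives the robot as it stands.
- The arm moves only by the tool step_arm, never from a script. Its argument "steps" is one flat list of numbers, 7 for each row, row after row: the turn, a rotation vector about the world's x, y, z in degrees, then the shift along the world's x, y, z in mm, then the finger opening in mm, from 0 to 88.1. In form: [ax, ay, az, tx, ty, tz, claw, ax, ay, az, tx, ty, tz, claw, ...]. A call has 1 to 10 rows; each row shifts and turns the commanded pose from where the row before left it; what a row does not reach is not made up. A row lasts 1/8 s, in which the tool goes at most 62.5 mm and 10.7 degrees, less where a joint would pass 70% of its speed; a pose out of reach is approached as far as the arm can. A call with a gripper value outside its range is refused whole. The fingers move at their own pace and stop on an object; "newtons" is the grip in N (left out, the last holds). Time passes only in rows, so rows that do not move let the fingers close. It gives the time, the measured TCP pose, the force and the opening at its end, in the units of the state.
- bot.state(): the state, without advancing time (a new reading comes with each control period).
- optics.grab_frame(name): name is "scene" or "top" or "wrist"; returns the picture (400x640x3 uint8, red, green, blue); there is no depth.
- optics.camera_info(name): a dict with "camera_matrix" (3x3 intrinsics, pixels), "k1" (the pictures are not rectified: a ray, as slopes to the right and down, at radius r is drawn at 1 + k1 r^2 times it, then the intrinsics apply), "rvec" (rotation vector, rad) and "tvec" (3), from world to camera coordinates, as OpenCV has them. Camera axes: x right, y down, z forward; pixel columns grow to the right and rows downward; lengths in mm; the calibration is good to about 2 mm. A picture is of the moment at which its call begins: read the wrist's pose just before it. camera_info takes no time and is no camera call; for the wrist camera it gives the pose at the moment of the call.
- bot.job_done(): hands the job in, once; it reports no verdict.
The state is a dict: "clock": time; "joint_positions": joint angles; "joint_velocities": joint speeds; "joint_torque": joint torques, N m; "tcp_pos": TCP position; "tool_rot": TCP orientation; "force": force on the tool from outside, world axes, zero at the start; "moment": the same for the moment, N m; "finger_gap": finger opening in mm.
Only numpy, scipy, OpenCV 4.12 (cv2) and the standard library are available. Lean on these libraries where they do the work, as an engineer would, in place of code of your own. Each camera call takes 0.05 s, during which the arm holds its last target.

## Working session

There is one attempt and no reset: what is moved stays moved. The work goes in short steps, Python scripts to look and compute and a tool call to move; the robot and the scene stay as the last step left them, time stands still between calls to the robot, and variables do not carry over. Pictures are saved under pics/ and viewed, and the job is handed in when it is done.

Besides the shell and the picture viewer there is one more tool, called after "Emit:" as a command line: name --argument value ..., lists and objects as JSON in quotes. step_arm: Moves the arm, as the interface text tells. Its arguments: {"type":"object","properties":{"steps":{"type":"array"},"newtons":{"type":"number"}},"required":["steps"]}

```bash
ls; mkdir -p pics; python3 - <<'E'
from station import bot, optics
import cv2
for n in ["scene","top","wrist"]:
    i=optics.camera_info(n); print(n,i)
    f=optics.grab_frame(n); cv2.imwrite(f"pics/{n}0.png",f[:,:,::-1])
s=bot.state(); print(s)
E
```

```text
pics
scene {'camera_matrix': array([[382.33012109,   0.        , 311.51170553],
       [  0.        , 382.33012109, 205.50222556],
       [  0.        ,   0.        ,   1.        ]]), 'k1': 0.006344155991152259, 'rvec': array([ 1.16178835,  2.09463804, -1.15518508]), 'tvec': array([ 282.46577791, -150.14007329, 1455.46260075])}
top {'camera_matrix': array([[382.75926052,   0.        , 321.39153152],
       [  0.        , 382.75926052, 199.62225196],
       [  0.        ,   0.        ,   1.        ]]), 'k1': -0.0855812948830833, 'rvec': array([ 2.05627056, -2.14619517,  0.23895661]), 'tvec': array([ 16.48824305, 583.6222397 , 877.78485084])}
wrist {'camera_matrix': array([[312.80160454,   0.        , 314.61936509],
       [  0.        , 312.80160454, 199.21788029],
       [  0.        ,   0.        ,   1.        ]]), 'k1': -0.008166285462942966, 'rvec': array([-2.44955782, -1.5821957 , -0.20375055]), 'tvec': array([-573.90137269,  -34.38208091,  390.04420358])}
{'clock': 0.15, 'joint_positions': array([ 9.41735001e-01,  1.81347119e-01,  1.60774013e+00,  1.89632545e-05,
        1.35379879e+00, -2.06312593e-01]), 'joint_velocities': array([ 1.44087398e-05, -2.63546898e-03, -4.42590808e-03, -5.82614086e-04,
        6.33872861e-06, -1.81247323e-03]), 'joint_torque': array([ 1.04342733e-03, -4.34233081e+01, -3.42176342e+01,  7.03574927e-02,
        3.56287288e-02, -5.91531330e-05]), 'tcp_pos': array([235.65465526, 524.06317625, 238.04864053]), 'tool_rot': array([[-7.75986581e-04, -9.11962878e-01,  4.10271991e-01],
       [-1.03491382e-03,  4.10272628e-01,  9.11962335e-01],
       [-9.99999163e-01,  2.83074381e-04, -1.26216904e-03]]), 'force': array([-0.51538428, -0.53310363,  0.4365137 ]), 'moment': array([ 0.03140639, -0.00261189,  0.0159157 ]), 'finger_gap': 88.04461525901732}
```

View pics/scene0.png

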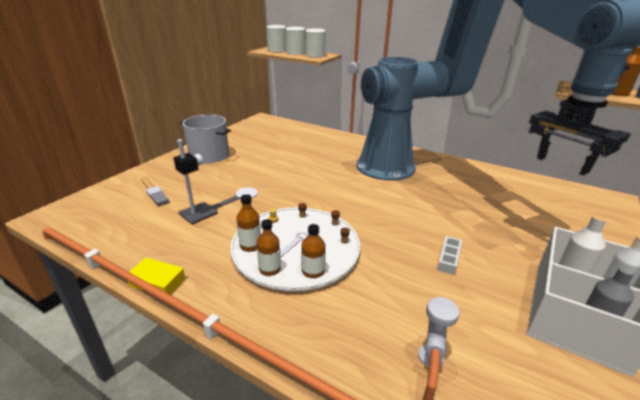

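View pics/top0.png

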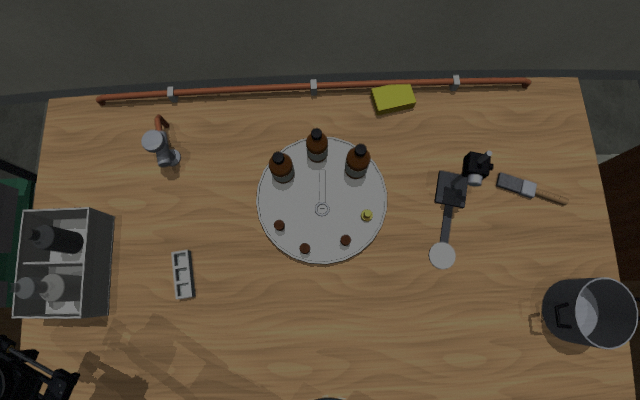

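View pics/wrist0.png

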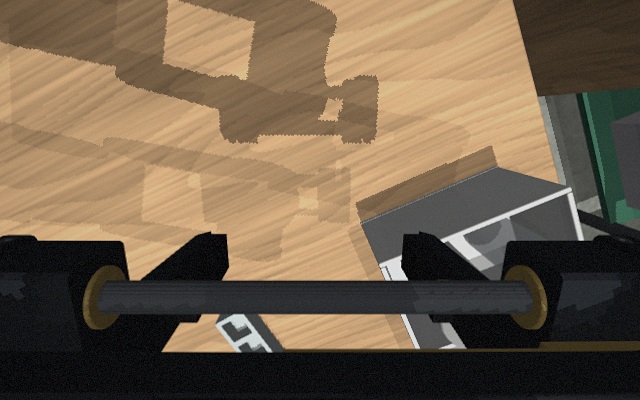

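The top view shows stoppers at about (279,225), (305,248) and (345,240), the brass coupling at (367,215), the plate at (442,255) and the tray at (182,275). I'll enlarge these areas.

```bash
cat > h.py <<'E'
import numpy as np, cv2
from station import bot, optics
def ray(info,u,v):
    K=np.array(info["camera_matrix"]);k1=info["k1"]
    p=cv2.undistortPoints(np.array([[[u,v]]],float),K,np.array([k1,0,0,0.]))[0,0]
    R=cv2.Rodrigues(np.array(info["rvec"]))[0];t=np.array(info["tvec"]).ravel()
    d=R.T@np.array([p[0],p[1],1]);return -R.T@t,d/np.linalg.norm(d)
def atz(info,u,v,z):
    c,d=ray(info,u,v);return c+d*(z-c[2])/d[2]
def tri(obs):
    A=np.zeros((3,3));b=np.zeros(3);L=[ray(*o) for o in obs]
    for c,d in L:
        P=np.eye(3)-np.outer(d,d);A+=P;b+=P@c
    x=np.linalg.solve(A,b);return x,[np.linalg.norm((np.eye(3)-np.outer(d,d))@(x-c)) for c,d in L]
def proj(info,X):
    return cv2.projectPoints(np.array(X,float).reshape(-1,1,3),np.array(info["rvec"]),np.array(info["tvec"]),np.array(info["camera_matrix"]),np.array([info["k1"],0,0,0.]))[0][:,0]
def crop(f,u0,v0,w,h,s,name):
    cv2.imwrite("pics/"+name,cv2.resize(f[v0:v0+h,u0:u0+w],None,fx=s,fy=s,interpolation=cv2.INTER_CUBIC))
E
python3 - <<'E'
from h import *
t=cv2.imread("pics/top0.png");s=cv2.imread("pics/scene0.png")
crop(t,255,195,130,70,6,"t_st.png");crop(t,425,140,80,135,4,"t_cam.png");crop(t,160,240,45,65,8,"t_tray.png")
crop(s,225,185,140,80,5,"s_st.png");crop(s,165,135,100,90,6,"s_cam.png");crop(s,430,230,40,45,10,"s_tray.png")
E
```

```text
(no output)
```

View pics/t_st.png

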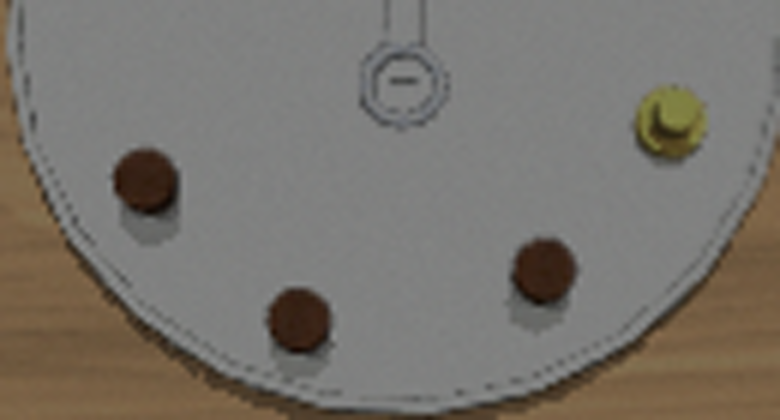

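View pics/t_cam.png

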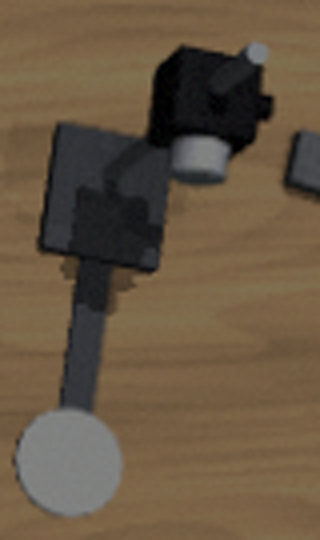

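View pics/t_tray.png

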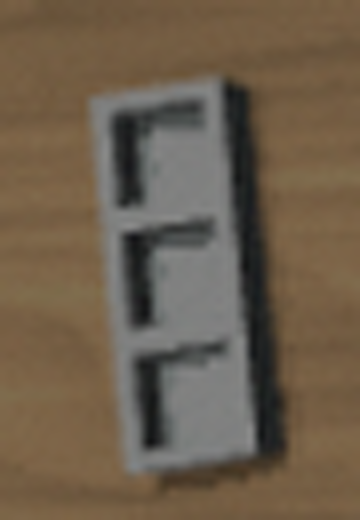

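View pics/s_st.png

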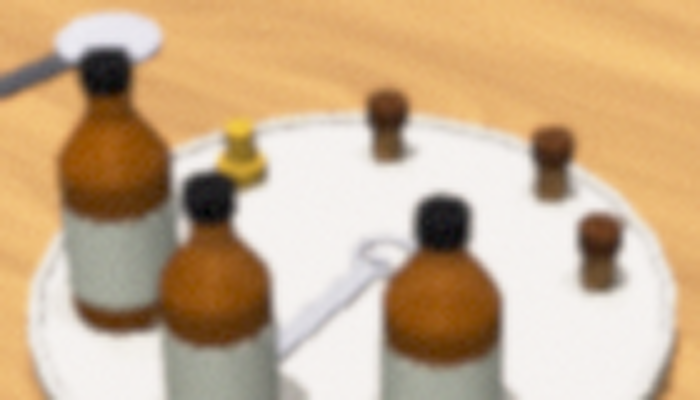

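View pics/s_cam.png

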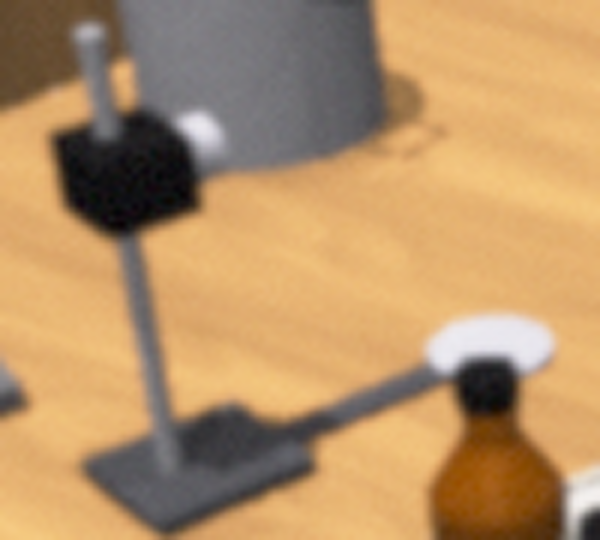

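View pics/s_tray.png

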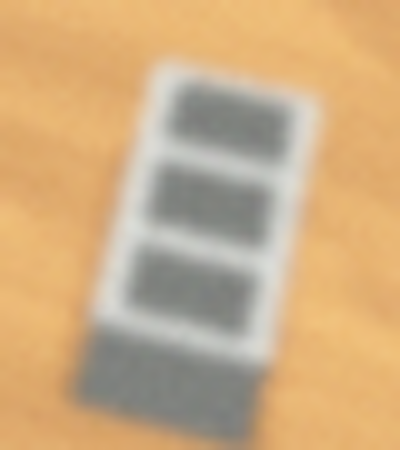

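```bash
python3 - <<'E'
from h import *
T=optics.camera_info("top");S=optics.camera_info("scene")
def m(o,s,p): return [(p[0]+.5)/s-.5+o[0],(p[1]+.5)/s-.5+o[1]]
def pr(n,ot,os_,):
    x,r=tri([(T,*ot),(S,*os_)]);print(n,x.round(1),np.round(r,1),'top@z64' ,)
    return x
for n,a,b in [("s1",(147,179),(600,228)),("s2",(299,319),(552,139)),("s3",(544,269),(387,101))]:
    a=m((255,195),6,a);x=pr(n,a,m((225,185),5,b));print(atz(T,*a,64).round(1),atz(S,*m((225,185),5,b),64).round(1))
C=[]
for a,b in [((91,97),(270,362)),((222,78),(93,318)),((257,455),(157,62)),((127,472),(322,97))]:
    a=m((160,240),8,a);b=m((430,230),10,b)
    C.append(atz(T,*a,28));pr("tr",a,b);print(C[-1].round(1))
C=np.array(C);print(C.mean(0),[np.linalg.norm(C[i]-C[(i+1)%4]) for i in range(4)])
d=(C[0]+C[1]-C[2]-C[3]);print("yaw x",np.degrees(np.arctan2(d[1],d[0])))
pl=pr("plate",m((425,140),4,(70,461)),m((165,135),6,(490,343)));print(atz(T,*m((425,140),4,(70,461)),5),atz(S,*m((165,135),6,(490,343)),5))
ln=pr("lens",m((425,140),4,(201,167)),m((165,135),6,(214,140)))
po=pr("post",m((425,140),4,(257,53)),m((165,135),6,(91,32)))
pb=atz(S,*m((165,135),6,(170,462)),8);print("postbase",pb)
for q in (ln,po,pb):
    v=q-pl;print(np.linalg.norm(v[:2]),np.degrees(np.arctan2(v[1],v[0])))
print("coup",atz(T,*m((255,195),6,(672,122)),24))
E
```

```text
s1 [528.2  97.   58. ] [1.1 1.1] top@z64
[526.7  97.3  64. ] [536.3  99.7  64. ]
s2 [468.5  36.2  59.4] [1.6 1.6] top@z64
[467.3  37.3  64. ] [475.4  38.   64. ]
s3 [484.5 -63.5  59.5] [1.5 1.5] top@z64
[483.2 -62.   64. ] [491. -61.  64.]
tr [474.3 377.2  26.9] [1.1 1.1] top@z64
[473.9 377.9  28. ]
tr [479.1 335.6  25.3] [0.9 0.9] top@z64
[478.5 335.5  28. ]
tr [362.1 320.7  25. ] [1.9 1.9] top@z64
[361.5 321.6  28. ]
tr [357.7 362.   26.9] [1. 1.] top@z64
[357.4 362.6  28. ]
[417.79330536 349.39111366  28.        ] [np.float64(42.56779156333794), np.float64(117.84566626495433), np.float64(41.22140731360926), np.float64(117.52781512889877)]
yaw x 7.132839862235786
plate [ 439.8 -314.3    3.4] [1.4 1.4] top@z64
[ 438.95782859 -312.51001044    5.        ] [ 442.14563169 -313.98270437    5.        ]
lens [ 584.1 -349.1  175.7] [2.1 2.1] top@z64
post [ 629.  -362.2  241.8] [0.9 0.9] top@z64
postbase [ 625.94156398 -368.508593      8.        ]
148.40504428697156 -13.549584726839356
195.18889772583555 -14.218806002129675
193.84524221546442 -16.24159290650272
coup [ 548.4101342  -122.52939375   24.        ]
```

```bash
python3 - <<'E'
from h import *
T=optics.camera_info("top");S=optics.camera_info("scene")
s=bot.state();R=s["tool_rot"];W=optics.camera_info("wrist")
Rc=cv2.Rodrigues(W["rvec"])[0];c=-Rc.T@W["tvec"]
print("cam in tool",R.T@(c-s["tcp_pos"]),"axes",(R.T@Rc.T).round(3))
for n,p,h in [("bL",(279,158),None),("bM",(317,134),None),("bR",(361,150),None)]:
    for h in (130,140,150): print(n,h,atz(T,*p,24+h).round(1))
for p in [(313,253),(268,253),(248,233)]: print(atz(S,*p,24+45).round(1))
im=cv2.imread("pics/top0.png");crop(im,260,115,120,80,6,"t_b.png")
im=cv2.imread("pics/scene0.png");crop(im,225,190,110,95,6,"s_b.png")
E
```

```text
cam in tool [-1.46833214e+02  6.58438896e+01 -5.89664566e-02] axes [[ 0.    -0.256  0.967]
 [-0.001 -0.967 -0.256]
 [ 1.    -0.001 -0.001]]
bL 130 [665.8  85.  154. ]
bL 140 [662.2  83.9 164. ]
bL 150 [658.7  82.9 174. ]
bM 130 [720.8  -4.5 154. ]
bM 140 [716.6  -4.4 164. ]
bM 150 [712.4  -4.4 174. ]
bR 130 [ 676.9 -104.2  154. ]
bR 140 [ 673.2 -103.   164. ]
bR 150 [ 669.6 -101.8  174. ]
[664.4  82.3  69. ]
[721.   -7.4  69. ]
[684.3 -98.5  69. ]
```

View pics/t_b.png

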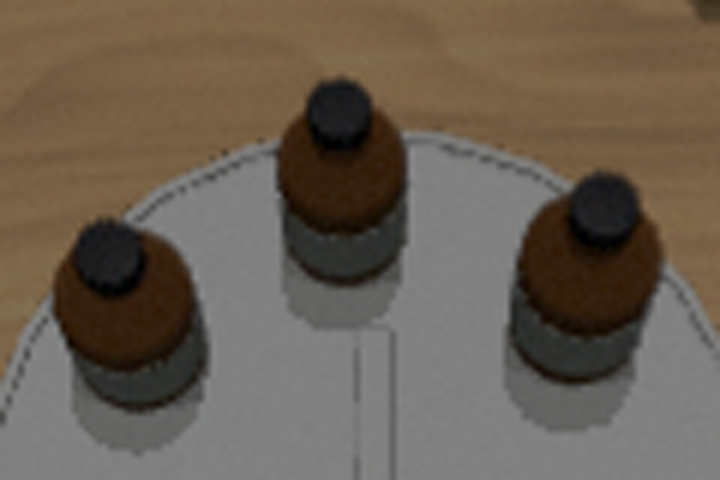

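View pics/s_b.png

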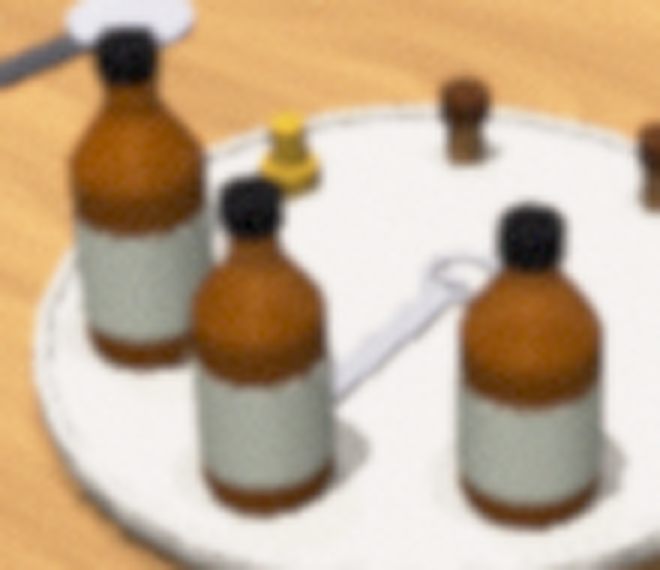

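Emit:
step_arm --steps '[0, 0, 7.8, 21, -44, 0, 88, 0, 0, 7.8, 21, -44, 0, 88, 0, 0, 7.8, 21, -44, 0, 88, 0, 0, 7.8, 21, -43, 0, 88, 0, 0, 0, 0, 0, 0, 88]' --newtons 20

```text
clock: 0.78
tcp_pos: [321.0, 347.2, 238.6]
tool_rot: [[0.0, -0.993, -0.118], [-0.001, -0.118, 0.993], [-1.0, -0.0, -0.001]]
force: [0.2, -0.1, -0.1]
finger_gap: 88.1
```

```bash
python3 - <<'E'
from h import *
import pickle
s=bot.state();W=optics.camera_info("wrist");f=optics.grab_frame("wrist")
cv2.imwrite("pics/w1.png",f[:,:,::-1]);pickle.dump(W,open("w1.pkl","wb"));print(s["tcp_pos"],s["tool_rot"].round(4),s["clock"])
E
```

```text
[320.97718503 347.23034933 238.58597738] [[ 1.000e-04 -9.930e-01 -1.182e-01]
 [-5.000e-04 -1.182e-01  9.930e-01]
 [-1.000e+00 -0.000e+00 -5.000e-04]] 0.775
```

View pics/w1.png

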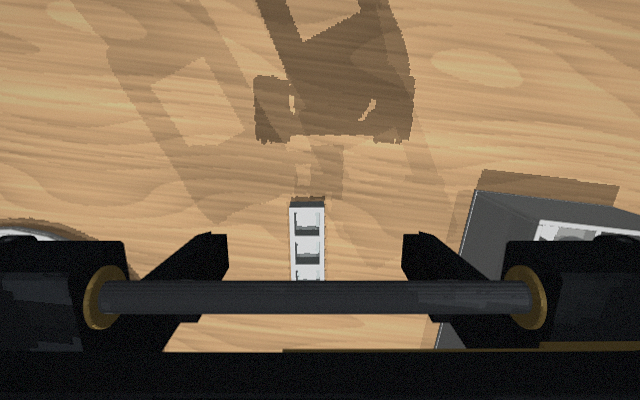

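```bash
python3 - <<'E'
from h import *
im=cv2.imread("pics/w1.png");crop(im,270,190,80,95,6,"w1t.png")
E
```

```text
(no output)
```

View pics/w1t.png

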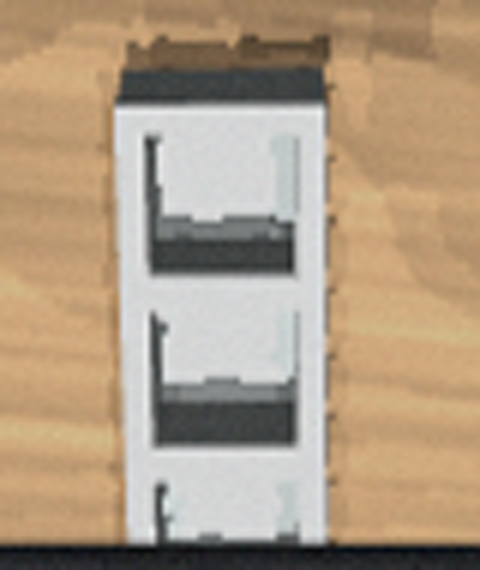

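Emit:
step_arm --steps '[0, 0, 0, 10, -45, 0, 88, 0, 0, 0, 10, -55, 0, 88, 0, 0, 0, 10, -55, 0, 88, 0, 0, 0, 10, -55, 0, 88, 0, 0, 0, 10, -55, 0, 88, 0, 0, 0, 10, -45, 0, 88, 0, 0, 0, 0, -20, 0, 88, 0, 0, 0, 0, 0, 0, 88]'

```text
clock: 1.82
tcp_pos: [380.3, 19.3, 238.7]
tool_rot: [[-0.0, -0.993, -0.119], [0.0, -0.119, 0.993], [-1.0, -0.0, 0.0]]
force: [-1.2, 0.1, -0.0]
finger_gap: 87.9
```

```bash
python3 - <<'E'
from h import *
import pickle
s=bot.state();W=optics.camera_info("wrist");f=optics.grab_frame("wrist")
cv2.imwrite("pics/w2.png",f[:,:,::-1]);pickle.dump(W,open("w2.pkl","wb"));print(s["tcp_pos"],s["clock"])
E
```

```text
[380.2546609   19.25655766 238.74038813] 1.825
```

View pics/w2.png

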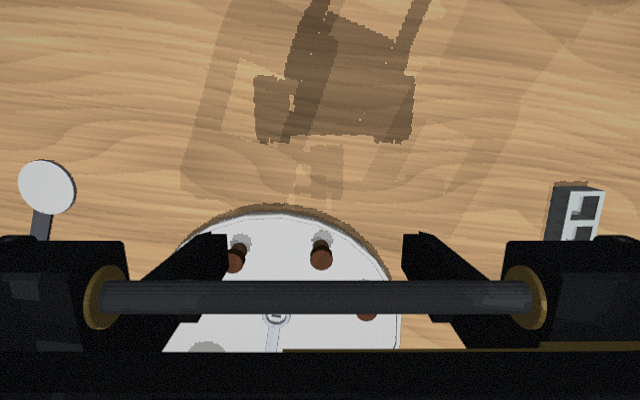

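```bash
python3 - <<'E'
from h import *
import pickle
im=cv2.imread("pics/w2.png");crop(im,210,220,180,115,4,"w2s.png")
W=pickle.load(open("w1.pkl","rb"))
m=lambda o,s,p:[(p[0]+.5)/s-.5+o[0],(p[1]+.5)/s-.5+o[1]]
P=[atz(W,*m((270,190),6,p),28) for p in [(116,103),(326,103),(131,540),(328,540),(148,274),(296,274)]]
print(np.round(P,1));P=np.array(P)
T=optics.camera_info("top")
for a,p in [((127,472),(326,103)),((257,455),(116,103))]:
  print(tri([(T,*m((160,240),8,a)),(W,*m((270,190),6,p))]))
for i,j in((0,2),(1,3)):
  d=P[j]-P[i];print(np.degrees(np.arctan2(d[1],d[0])))
E
```

```text
[[362.5 321.1  28. ]
 [357.6 362.4  28. ]
 [458.  333.5  28. ]
 [453.1 374.8  28. ]
 [397.8 331.   28. ]
 [394.2 360.9  28. ]]
(array([357.39429875, 362.36642947,  28.66081035]), [np.float64(0.033614952533806995), np.float64(0.033614952533779316)])
(array([361.66528123, 321.03431238,  30.08870312]), [np.float64(0.2482794319786517), np.float64(0.24827943197865088)])
7.390900046711243
7.409936000523555
```

View pics/w2s.png

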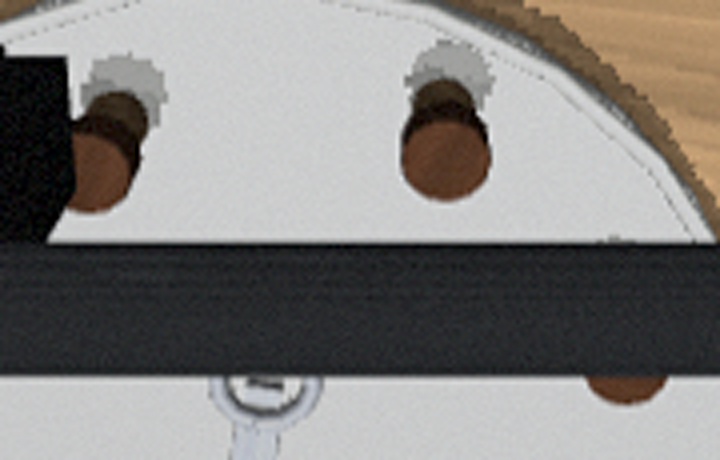

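```bash
python3 - <<'E'
from h import *
import pickle
W=pickle.load(open("w2.pkl","rb"));T=optics.camera_info("top")
m=lambda o,s,p:[(p[0]+.5)/s-.5+o[0],(p[1]+.5)/s-.5+o[1]]
for n,a,b in [("s1",(147,179),(625,359)),("s2",(299,319),(446,158)),("s3",(544,269),(95,168))]:
  a=m((255,195),6,a);b=m((210,220),4,b)
  print(n,tri([(T,*a),(W,*b)]),atz(T,*a,64),atz(W,*b,64))
# plate
im=cv2.imread("pics/w2.png");crop(im,5,145,90,80,7,"w2p.png")
E
```

```text
s1 (array([527.19544437,  97.67368107,  61.22920882]), [np.float64(0.06469607147172968), np.float64(0.06469607147172084)]) [526.7498166   97.30798155  64.        ] [525.36428938  96.99999746  64.        ]
s2 (array([467.26032938,  37.07512081,  64.73750429]), [np.float64(0.2390868858391775), np.float64(0.2390868858391671)]) [467.31553545  37.34635427  64.        ] [467.62854307  36.8946122   64.        ]
s3 (array([483.73537105, -61.75378263,  60.93828521]), [np.float64(0.4246679483163558), np.float64(0.4246679483163162)]) [483.20798566 -61.95492066  64.        ] [482.29737163 -60.67104294  64.        ]
```

View pics/w2p.png

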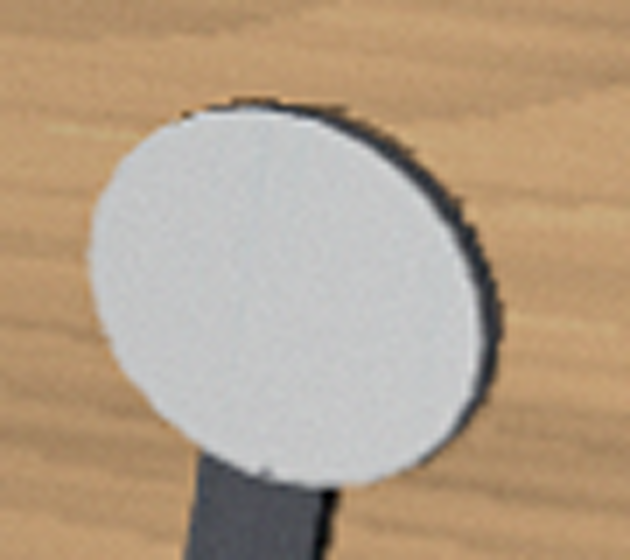

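Emit:
step_arm --steps '[0, 0, 0.6, 29, 6, -45, 70, 0, 0, 0, 29, 6, -45, 60, 0, 0, 0, 29, 5.8, -45, 60, 0, 0, 0, 0, 0, -30, 60, 0, 0, 0, 0, 0, -28.7, 60, 0, 0, 0, 0, 0, 0, 60]' --newtons 15

```text
clock: 2.62
tcp_pos: [464.8, 39.3, 43.0]
tool_rot: [[-0.005, -0.991, -0.134], [0.001, -0.134, 0.991], [-1.0, 0.005, 0.002]]
force: [0.6, 0.8, 1.4]
finger_gap: 59.8
```

```bash
python3 - <<'E'
from h import *
import pickle
s=bot.state();W=optics.camera_info("wrist");f=optics.grab_frame("wrist")
cv2.imwrite("pics/w3.png",f[:,:,::-1]);pickle.dump(W,open("w3.pkl","wb"));print(s["tcp_pos"],s["clock"])
E
```

```text
[464.78216902  39.30730528  42.95345533] 2.625
```

View pics/w3.png

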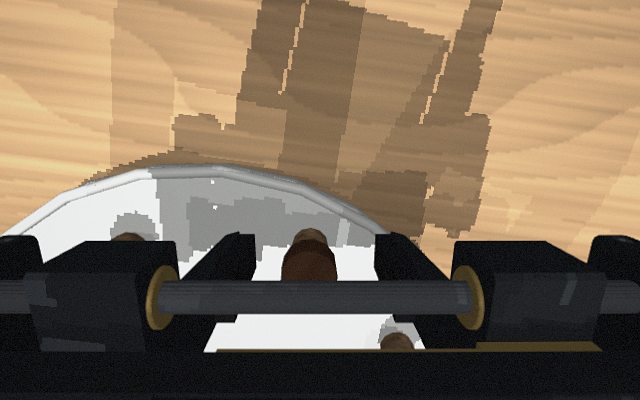

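Emit:
step_arm --steps '[0, 0, 0, 0, 0, 0, 60]'

```text
clock: 2.8
tcp_pos: [468.0, 37.8, 46.3]
tool_rot: [[0.002, -0.991, -0.133], [-0.0, -0.133, 0.991], [-1.0, -0.002, -0.001]]
force: [0.5, -0.9, 0.6]
finger_gap: 59.7
```

Emit:
step_arm --steps '[0, 0, 0, 0, 0, -1, 20, 0, 0, 0, 0, 0, 0, 20, 0, 0, 0, 0, 0, 0, 20, 0, 0, 0, 0, 0, 0, 20]'

```text
clock: 3.3
tcp_pos: [467.0, 37.1, 44.2]
tool_rot: [[0.0, -0.991, -0.132], [-0.0, -0.132, 0.991], [-1.0, -0.0, -0.0]]
force: [0.8, -0.3, 1.9]
finger_gap: 25.3
```

Emit:
step_arm --steps '[0, 0, 0, 0, 0, 20, 20, 0, 0, 0, -4, 14, 30, 20, 0, 0, 0, -12.5, 44, 0, 20, 0, 0, 0, -12.5, 44, 0, 20, 0, 0, 0, -12.5, 44, 0, 20, 0, 0, 0, -12.5, 44, 0, 20, 0, 0, 0, -12.5, 44, 0, 20, 0, 0, 0, -12.5, 44, 0, 20, 0, 0, 0, -5.5, 22, 0, 20, 0, 0, 0, -2, 7.4, 0, 20]'

```text
clock: 4.55
tcp_pos: [379.9, 345.5, 93.9]
tool_rot: [[-0.0, -0.991, -0.134], [-0.0, -0.134, 0.991], [-1.0, 0.0, -0.0]]
force: [0.0, -0.0, 0.1]
finger_gap: 25.4
```

Emit:
step_arm --steps '[0, 0, 0, 0, 0, -20, 20, 0, 0, 0, 0, 0, -10, 20, 0, 0, 0, 0, 0, 0, 20, 0, 0, 0, 0, 0, 0, 20]'

```text
clock: 5.05
tcp_pos: [380.9, 344.4, 64.4]
tool_rot: [[0.0, -0.991, -0.131], [0.0, -0.131, 0.991], [-1.0, -0.0, 0.0]]
force: [0.9, -0.1, -0.8]
finger_gap: 25.5
```

```bash
python3 - <<'E'
from h import *
import pickle
s=bot.state();W=optics.camera_info("wrist");f=optics.grab_frame("wrist")
cv2.imwrite("pics/w4.png",f[:,:,::-1]);pickle.dump(W,open("w4.pkl","wb"));print(s["tcp_pos"],s["clock"])
E
```

```text
[380.92346915 344.3697945   64.42812845] 5.05
```

View pics/w4.png

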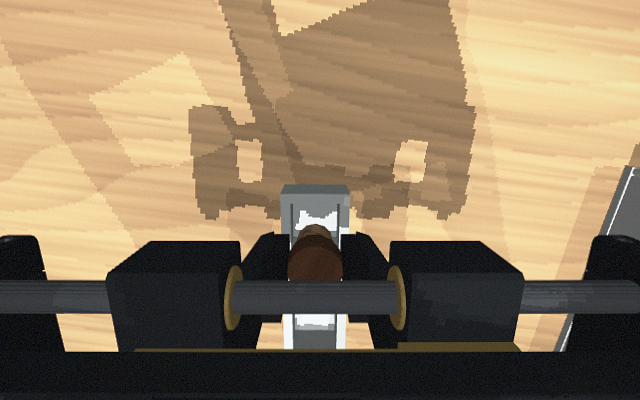

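Emit:
step_arm --steps '[0, 0, 0, 0, 0, -14, 20, 0, 0, 0, 0, 0, -13, 20, 0, 0, 0, 0, 0, -7, 20, 0, 0, 0, 0, 0, 0, 20, 0, 0, 0, 0, 0, 0, 20]'

```text
clock: 5.72
tcp_pos: [380.3, 344.6, 29.7]
tool_rot: [[-0.0, -0.991, -0.132], [-0.0, -0.132, 0.991], [-1.0, 0.0, -0.0]]
force: [0.2, -0.6, -0.5]
finger_gap: 25.1
```

Emit:
step_arm --steps '[0, 0, 0, 0, 0, 0, 44, 0, 0, 0, 0, 0, 0, 44, 0, 0, 0, 0, 0, 0, 44, 0, 0, 0, 0, 0, 20, 50, 0, 0, 0, 0, 0, 40, 60, 0, 0, 0, 40, 0, 40, 60, 0, 0, 0, 0, 0, 0, 60]'

```text
clock: 6.6
tcp_pos: [425.0, 345.8, 134.2]
tool_rot: [[0.008, -0.991, -0.131], [0.004, -0.131, 0.991], [-1.0, -0.009, 0.003]]
force: [0.0, 0.1, -0.7]
finger_gap: 59.7
```

```bash
python3 - <<'E'
from h import *
import pickle
s=bot.state();W=optics.camera_info("wrist");f=optics.grab_frame("wrist")
cv2.imwrite("pics/w5.png",f[:,:,::-1]);pickle.dump(W,open("w5.pkl","wb"));print(s["tcp_pos"],s["clock"])
E
```

```text
[425.03025916 345.84469478 134.23029326] 6.6
```

View pics/w5.png

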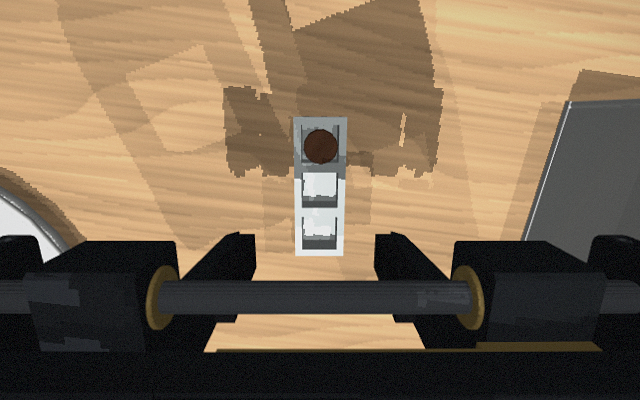

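Emit:
step_arm --steps '[0, 0, 0, 3.2, -21, 0, 60, 0, 0, 0, 7, -45, 0, 60, 0, 0, 0, 7, -45, 0, 60, 0, 0, 0, 7, -45, 0, 60, 0, 0, 0, 7, -45, 0, 60, 0, 0, 0, 7, -45, 0, 60, 0, 0, 0, 7, -45, 0, 60, 0, 0, 0, 7, -45, -5, 60, 0, 0, 0, 7, -45, -10, 60, 0, 0, 0, 3.5, -25.2, -15, 60]'

```text
clock: 7.9
tcp_pos: [481.9, -62.8, 98.4]
tool_rot: [[-0.002, -0.991, -0.13], [0.001, -0.13, 0.991], [-1.0, 0.002, 0.001]]
force: [0.1, 0.6, 0.5]
finger_gap: 59.8
```

Emit:
step_arm --steps '[0, 0, 0, 0, 0, -30, 60, 0, 0, 0, 0, 0, -25, 60, 0, 0, 0, 0, 0, 0, 60, 0, 0, 0, 0, 0, 0, 60]'

```text
clock: 8.4
tcp_pos: [482.6, -61.1, 45.0]
tool_rot: [[-0.001, -0.991, -0.132], [0.0, -0.132, 0.991], [-1.0, 0.001, 0.001]]
force: [0.3, -0.8, 0.3]
finger_gap: 59.9
```

```bash
python3 - <<'E'
from h import *
import pickle
s=bot.state();W=optics.camera_info("wrist");f=optics.grab_frame("wrist")
cv2.imwrite("pics/w6.png",f[:,:,::-1]);pickle.dump(W,open("w6.pkl","wb"));print(s["tcp_pos"],s["clock"])
W=pickle.load(open("w5.pkl","rb"))
C=np.array([atz(W,*p,28) for p in [(294,118),(346,118),(343,255),(295,255)]]);print(C.round(1),C.mean(0))
E
```

```text
[482.64299805 -61.12194919  44.96886486] 8.4
[[364.  321.9  28. ]
 [358.7 362.2  28. ]
 [474.5 377.7  28. ]
 [479.9 335.8  28. ]] [419.27235508 349.40865892  28.        ]
```

View pics/w6.png

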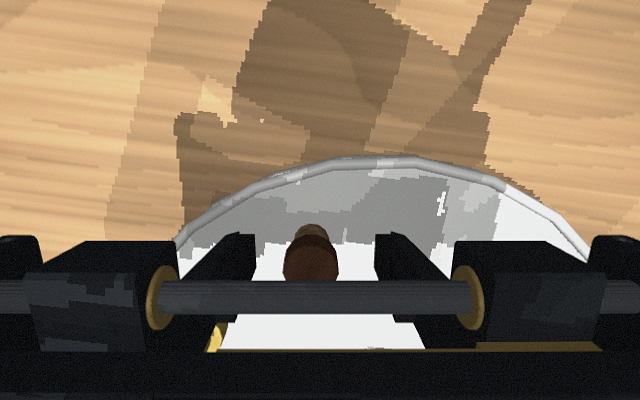

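Emit:
step_arm --steps '[0, 0, 0, 0, 0, -0.5, 20, 0, 0, 0, 0, 0, 0, 20, 0, 0, 0, 0, 0, 0, 20, 0, 0, 0, 0, 0, 0, 20]'

```text
clock: 8.95
tcp_pos: [483.3, -61.7, 44.7]
tool_rot: [[0.0, -0.991, -0.132], [-0.0, -0.132, 0.991], [-1.0, -0.0, -0.0]]
force: [0.7, 0.5, 0.7]
finger_gap: 25.0
```

Emit:
step_arm --steps '[0, 0, 0, 0, 0, 20, 20, 0, 0, 0, -3, 20, 30, 20, 0, 0, 0, -7, 45, 0, 20, 0, 0, 0, -7, 45, 0, 20, 0, 0, 0, -7, 45, 0, 20, 0, 0, 0, -7, 45, 0, 20, 0, 0, 0, -7, 45, 0, 20, 0, 0, 0, -7, 45, 0, 20, 0, 0, 0, -7, 45, 0, 20, 0, 0, 0, -7, 45, 0, 20]'

```text
clock: 10.2
tcp_pos: [423.7, 319.9, 94.6]
tool_rot: [[0.0, -0.991, -0.132], [0.0, -0.132, 0.991], [-1.0, -0.0, -0.0]]
force: [0.4, -0.5, -0.4]
finger_gap: 25.5
```

Emit:
step_arm --steps '[0, 0, 0, -4, 22, 0, 20, 0, 0, 0, -1.8, 9.1, 0, 20, 0, 0, 0, 0, 0, -20, 20, 0, 0, 0, 0, 0, -10, 20, 0, 0, 0, 0, 0, 0, 20, 0, 0, 0, 0, 0, 0, 20]'

```text
clock: 10.95
tcp_pos: [418.8, 349.2, 64.9]
tool_rot: [[0.0, -0.991, -0.131], [0.0, -0.131, 0.991], [-1.0, -0.0, 0.0]]
force: [0.0, -0.9, 0.3]
finger_gap: 25.6
```

```bash
python3 - <<'E'
from h import *
s=bot.state();f=optics.grab_frame("wrist")
cv2.imwrite("pics/w7.png",f[:,:,::-1]);print(s["tcp_pos"],s["clock"])
E
```

```text
[418.80315554 349.23590248  64.9337003 ] 10.95
```

View pics/w7.png

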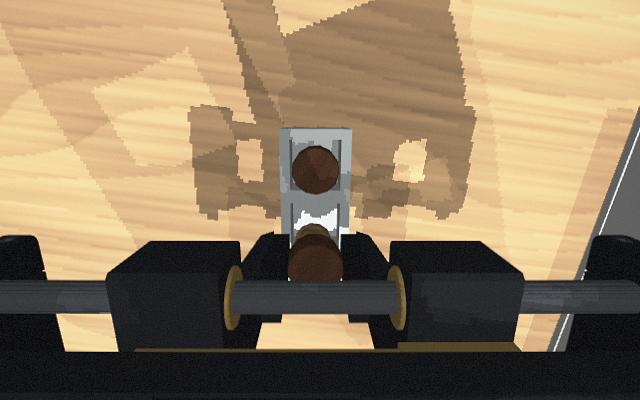

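Well 1's stopper at (315,170) is upright, and the held one lines up with well 2. I'll lower it and release.

Emit:
step_arm --steps '[0, 0, 0, 0, 0, -14, 20, 0, 0, 0, 0, 0, -13, 20, 0, 0, 0, 0, 0, -7.5, 20, 0, 0, 0, 0, 0, 0, 20, 0, 0, 0, 0, 0, 0, 20]'

```text
clock: 11.62
tcp_pos: [418.2, 349.5, 29.7]
tool_rot: [[-0.0, -0.991, -0.132], [-0.0, -0.132, 0.991], [-1.0, 0.0, -0.0]]
force: [0.9, 0.4, 0.4]
finger_gap: 25.6
```

Emit:
step_arm --steps '[0, 0, 0, 0, 0, 0, 44, 0, 0, 0, 0, 0, 0, 44, 0, 0, 0, 0, 0, 0, 44, 0, 0, 0, 0, 0, 20, 50, 0, 0, 0, 0, 0, 40, 60, 0, 0, 0, 20, 0, 40, 60, 0, 0, 0, 20, 0, 0, 60, 0, 0, 0, 0, 0, 0, 60]'

```text
clock: 12.62
tcp_pos: [459.4, 349.5, 130.6]
tool_rot: [[0.001, -0.991, -0.131], [0.001, -0.131, 0.991], [-1.0, -0.002, 0.0]]
force: [-1.3, -0.4, -0.0]
finger_gap: 59.9
```

```bash
python3 - <<'E'
from h import *
s=bot.state();f=optics.grab_frame("wrist")
cv2.imwrite("pics/w8.png",f[:,:,::-1]);print(s["tcp_pos"],s["clock"])
E
```

```text
[459.44493865 349.45617336 130.62050618] 12.625
```

View pics/w8.png

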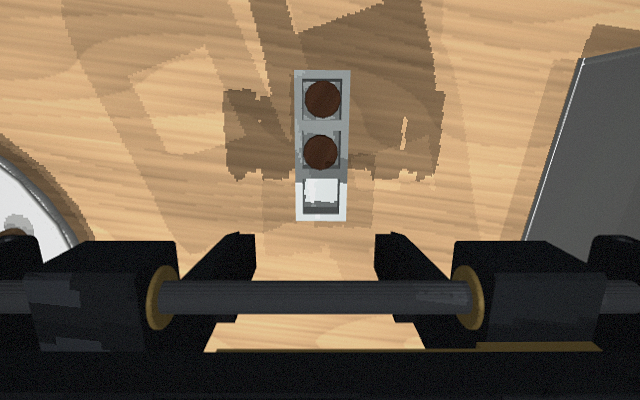

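Emit:
step_arm --steps '[0, 0, 0, 6, -20, 0, 60, 0, 0, 0, 11.5, -43, 0, 60, 0, 0, 0, 11.5, -43, 0, 60, 0, 0, 0, 11.5, -43, 0, 60, 0, 0, 0, 11.5, -43, 0, 60, 0, 0, 0, 11.5, -43, -10, 60, 0, 0, 0, 4.8, -17.2, -20, 60, 0, 0, 0, 0, 0, -30, 60, 0, 0, 0, 0, 0, -25, 60, 0, 0, 0, 0, 0, 0, 60]'

```text
clock: 13.92
tcp_pos: [523.6, 96.6, 42.6]
tool_rot: [[-0.006, -0.991, -0.131], [0.0, -0.131, 0.991], [-1.0, 0.006, 0.001]]
force: [0.1, 0.1, 0.8]
finger_gap: 60.2
```

Emit:
step_arm --steps '[0, 0, 0, 0, 0, 0, 60]'

```text
clock: 14.05
tcp_pos: [526.6, 97.0, 45.6]
tool_rot: [[0.0, -0.991, -0.132], [-0.0, -0.132, 0.991], [-1.0, -0.0, -0.0]]
force: [1.0, -0.6, -0.2]
finger_gap: 60.1
```

```bash
python3 - <<'E'
from h import *
s=bot.state();f=optics.grab_frame("wrist")
cv2.imwrite("pics/w9.png",f[:,:,::-1]);print(s["tcp_pos"],s["clock"])
E
```

```text
[526.5777851   96.95615308  45.56850288] 14.05
```

View pics/w9.png

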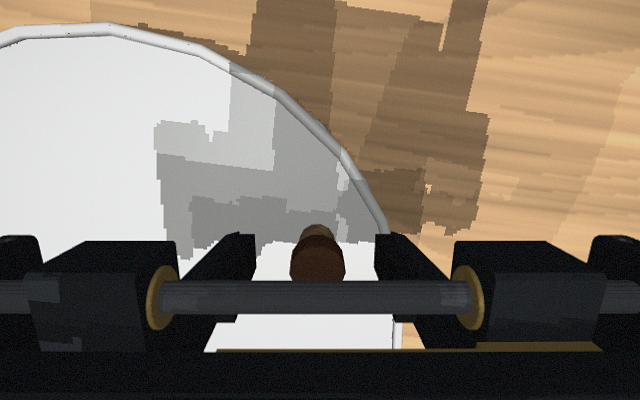

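Stopper 1 at (317,260) is midway between the fingers, so I'll close on it. Then I'll carry it to well 3 at (456,354).

Emit:
step_arm --steps '[0, 0, 0, 0, 0, -0.5, 20, 0, 0, 0, 0, 0, 0, 20, 0, 0, 0, 0, 0, 0, 20, 0, 0, 0, 0, 0, 0, 20]'

```text
clock: 14.6
tcp_pos: [526.7, 97.3, 44.7]
tool_rot: [[0.0, -0.991, -0.132], [-0.0, -0.132, 0.991], [-1.0, -0.0, -0.0]]
force: [-0.8, -0.2, 0.9]
finger_gap: 25.5
```

Emit:
step_arm --steps '[0, 0, 0, 0, 0, 20, 20, 0, 0, 0, -4, 15, 30, 20, 0, 0, 0, -11.5, 42, 0, 20, 0, 0, 0, -11.5, 42, 0, 20, 0, 0, 0, -11.5, 42, 0, 20, 0, 0, 0, -11.5, 42, 0, 20, 0, 0, 0, -11.5, 42, 0, 20, 0, 0, 0, -6, 24, 0, 20, 0, 0, 0, -2.7, 8.2, -10, 20, 0, 0, 0, 0, 0, -15, 20]'

```text
clock: 15.85
tcp_pos: [456.4, 354.4, 68.7]
tool_rot: [[0.0, -0.991, -0.133], [-0.0, -0.133, 0.991], [-1.0, -0.0, -0.0]]
force: [-0.6, 0.4, -0.1]
finger_gap: 25.5
```

Emit:
step_arm --steps '[0, 0, 0, 0, 0, -5, 20, 0, 0, 0, 0, 0, 0, 20, 0, 0, 0, 0, 0, 0, 20]'

```text
clock: 16.23
tcp_pos: [456.9, 354.0, 64.7]
tool_rot: [[0.0, -0.991, -0.131], [0.0, -0.131, 0.991], [-1.0, -0.0, 0.0]]
force: [-0.0, 0.7, 0.1]
finger_gap: 25.4
```

```bash
python3 - <<'E'
from h import *
s=bot.state();f=optics.grab_frame("wrist")
cv2.imwrite("pics/w10.png",f[:,:,::-1]);print(s["tcp_pos"],s["clock"])
E
```

```text
[456.93803679 353.99655542  64.71164349] 16.225
```

View pics/w10.png

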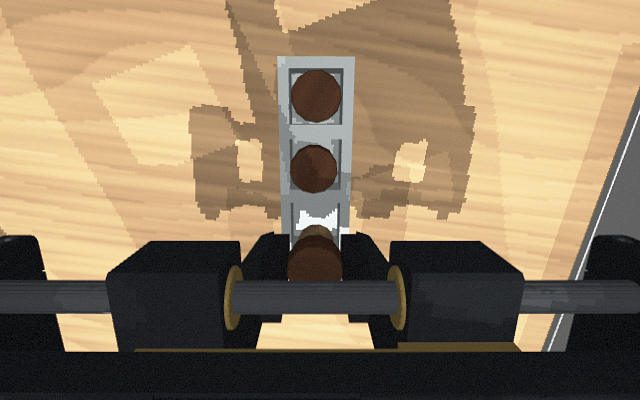

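Emit:
step_arm --steps '[0, 0, 0, -0.5, 0, -14, 20, 0, 0, 0, 0, 0, -13, 20, 0, 0, 0, 0, 0, -7.5, 20, 0, 0, 0, 0, 0, 0, 20, 0, 0, 0, 0, 0, 0, 20]'

```text
clock: 16.9
tcp_pos: [455.8, 354.5, 29.7]
tool_rot: [[-0.0, -0.991, -0.132], [-0.0, -0.132, 0.991], [-1.0, 0.0, -0.0]]
force: [0.3, 0.1, -0.2]
finger_gap: 25.6
```

Emit:
step_arm --steps '[0, 0, 0, 0, 0, 0, 44, 0, 0, 0, 0, 0, 0, 44, 0, 0, 0, 0, 0, 0, 44, 0, 0, 0, 0, 0, 20, 50, 0, 0, 0, 0, 0, 40, 60, 0, 0, 0, 20, 0, 40, 70, 0, 0, 0, 20, 0, 0, 70, 0, 0, 0, 0, 0, 0, 70]'

```text
clock: 17.9
tcp_pos: [497.4, 354.6, 132.1]
tool_rot: [[0.003, -0.991, -0.131], [0.001, -0.131, 0.991], [-1.0, -0.003, 0.001]]
force: [-0.0, -1.8, 0.2]
finger_gap: 69.9
```

```bash
python3 - <<'E'
from h import *
import pickle
s=bot.state();W=optics.camera_info("wrist");f=optics.grab_frame("wrist");pickle.dump(W,open("w11.pkl","wb"))
cv2.imwrite("pics/w11.png",f[:,:,::-1]);print(s["tcp_pos"],s["clock"])
crop(f[:,:,::-1],270,0,100,210,2.8,"w11t.png")
crop(optics.grab_frame("scene")[:,:,::-1],420,210,60,70,8,"s11.png")
E
```

```text
[497.43912013 354.58909243 132.05928288] 17.9
```

View pics/w11t.png

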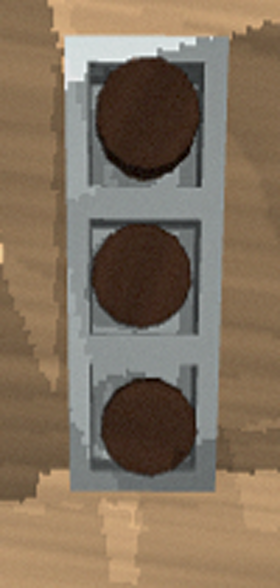

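View pics/s11.png

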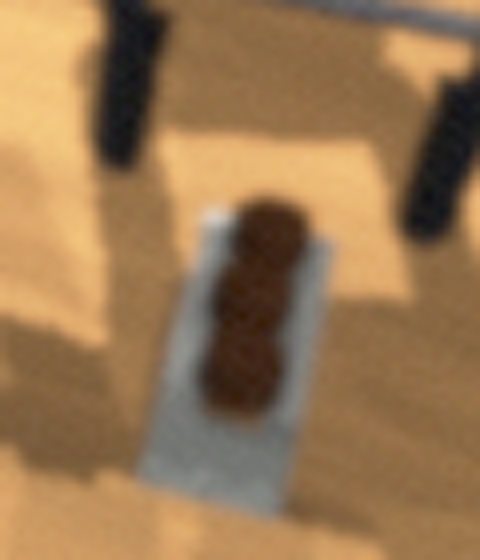

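```bash
python3 - <<'E'
from h import *
import pickle
from scipy.optimize import least_squares
T=optics.camera_info("top");S=optics.camera_info("scene");W2=pickle.load(open("w2.pkl","rb"))
m=lambda o,s,p:[(p[0]+.5)/s-.5+o[0],(p[1]+.5)/s-.5+o[1]]
tm=lambda p:m((425,140),4,p); sm=lambda p:m((165,135),6,p)
wp=m((5,145),7,(288,298));print("plate wrist",atz(W2,*wp,5))
obs=[(T,tm((70,461)),0),(S,sm((490,343)),0),(W2,wp,0),(T,tm((257,53)),1),(S,sm((91,32)),1),(T,tm((201,167)),2),(S,sm((214,140)),2)]
def pts(q):
  x,y,f,h=q[:4];d=np.array([np.cos(f),np.sin(f)])
  return [np.r_[x,y,5],np.r_[[x,y]+209*d,245],np.r_[[x,y]+146*d,h]]
def fun(q):
  P=pts(q);return np.concatenate([proj(c,P[i])[0]-o for c,o,i in obs])
r=least_squares(fun,[440,-313,-.25,175]);print(r.x,np.degrees(r.x[2]));print(r.fun.reshape(-1,2).round(1),pts(r.x))
W=pickle.load(open("w11.pkl","rb"))
C=np.array([atz(W,*m((270,0),2.8,p),28) for p in [(66,37),(228,37),(215,492),(70,492)]]);print(C.round(1),C.mean(0))
E
```

```text
plate wrist [ 439.07427336 -313.32832438    5.        ]
[ 4.36859416e+02 -3.12591773e+02 -2.39826714e-01  1.78135582e+02] -13.741058516639086
[[ 0.1  0.8]
 [ 1.4 -0.6]
 [ 0.4 -1.6]
 [ 0.2 -5.7]
 [-3.   0.3]
 [-0.8  2.7]
 [ 1.  -1.6]] [array([ 436.85941624, -312.5917732 ,    5.        ]), array([ 639.87765877, -362.23644261,  245.        ]), array([ 578.68077227, -347.2717815 ,  178.13558189])]
[[363.2 321.6  28. ]
 [357.8 362.8  28. ]
 [475.1 377.8  28. ]
 [480.6 336.1  28. ]] [419.1665367 349.5772851  28.       ]
```

```bash
python3 - <<'E'
from h import *
t=cv2.imread("pics/top0.png");s=cv2.imread("pics/scene0.png")
crop(t,455,145,45,50,11,"t_cam2.png");crop(s,170,135,40,45,13,"s_cam2.png")
E
```

```text
(no output)
```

View pics/t_cam2.png

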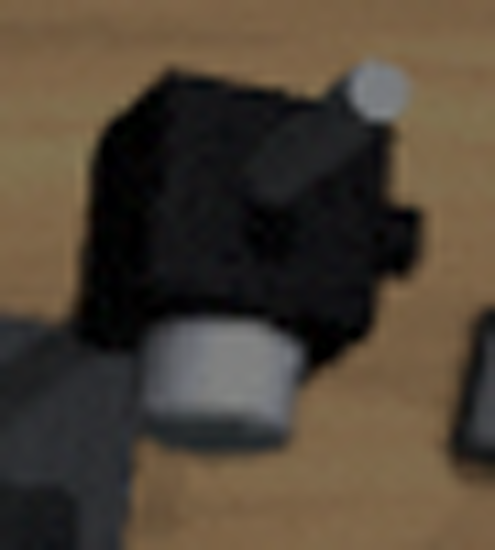

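View pics/s_cam2.png

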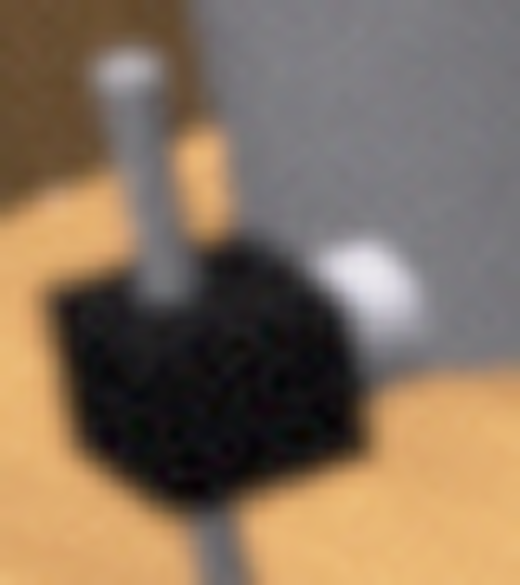

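```bash
python3 - <<'E'
from h import *
T=optics.camera_info("top");S=optics.camera_info("scene")
m=lambda o,s,p:[(p[0]+.5)/s-.5+o[0],(p[1]+.5)/s-.5+o[1]]
t=lambda p:m((455,145),11,p);s=lambda p:m((170,135),13,p)
pt=tri([(T,*t((379,91))),(S,*s((130,72)))]);print("posttop",pt)
f=np.radians(-14.4);d=np.array([np.cos(f),np.sin(f)]);pl=np.array([439,-313])
for a,b in [((218,428),(385,300)),((218,432),(392,300)),((218,425),(380,295))]:
  print("lens",tri([(T,*t(a)),(S,*s(b))]))
# z from each view for assumed lens pos at 146
for D in (140,146):
  L=pl+D*d
  for h in (165,170,175,180,185): print(D,h,proj(T,np.r_[L,h])[0].round(1),proj(S,np.r_[L,h])[0].round(1))
print(t((218,428)),s((385,300)))
for z in (190,195,200,205,210): print("post at",z,proj(S,[pt[0][0],pt[0][1],z])[0],proj(T,[pt[0][0],pt[0][1],z])[0])
print(s((165,300)),t((268,190)))
E
```

```text
posttop (array([ 629.34989148, -362.79055033,  241.25958843]), [np.float64(0.9600499849182904), np.float64(0.960049984918094)])
lens (array([ 582.08943721, -351.16352472,  173.87763226]), [np.float64(1.3672249180815859), np.float64(1.3672249180817075)])
lens (array([ 581.01345785, -350.72411211,  173.74332395]), [np.float64(0.9453486107180104), np.float64(0.9453486107182106)])
lens (array([ 582.70652946, -351.15018992,  175.12786991]), [np.float64(1.84613728474098), np.float64(1.8461372847407973)])
140 165 [472.3 187.4] [202.8 159.9]
140 170 [473.2 186.8] [202.6 158.4]
140 175 [474.  186.2] [202.3 156.8]
140 180 [474.9 185.6] [202.1 155.2]
140 185 [475.7 185. ] [201.8 153.6]
146 165 [472.7 184.8] [201.  160.6]
146 170 [473.5 184.3] [200.7 159. ]
146 175 [474.3 183.7] [200.5 157.4]
146 180 [475.2 183.1] [200.2 155.8]
146 185 [476.1 182.5] [199.9 154.2]
[474.3636363636364, 183.45454545454544] [199.15384615384616, 157.6153846153846]
post at 190 [183.13711255 157.60334078] [479.80698705 160.38831917]
post at 195 [182.8275172  155.94872361] [480.69137927 159.65833364]
post at 200 [182.51632789 154.28574502] [481.58552779 158.92012776]
post at 205 [182.20353203 152.61434023] [482.48958917 158.17356622]
post at 210 [181.88911694 150.93444378] [483.40372323 157.41851081]
[182.23076923076923, 157.6153846153846] [478.90909090909093, 161.8181818181818]
```

Emit:
step_arm --steps '[0, 0, 0, -35, -2, 0, 70, 0, 0, 0, -32, -2, 0, 70, 0, 0, 0, -10, -1, 0, 70, 0, 0, 0, 0, 0, -40, 70, 0, 0, 0, 0, 0, -35, 70, 0, 0, 0, 0, 0, -25, 70, 0, 0, 0, 0, 0, -12, 70, 0, 0, 0, 0, 0, -6, 70, 0, 0, 0, 0, 0, 0, 70, 0, 0, 0, 0, 0, 0, 70]'

```text
clock: 19.25
tcp_pos: [419.7, 349.9, 13.0]
tool_rot: [[0.002, -0.991, -0.132], [0.001, -0.132, 0.991], [-1.0, -0.002, 0.001]]
force: [-0.1, 0.3, 0.5]
finger_gap: 69.8
```

```bash
python3 - <<'E'
from h import *
s=bot.state();f=optics.grab_frame("wrist")
cv2.imwrite("pics/w12.png",f[:,:,::-1]);print(s["tcp_pos"],s["clock"])
E
```

```text
[419.69050544 349.8906883   12.98145108] 19.25
```

View pics/w12.png

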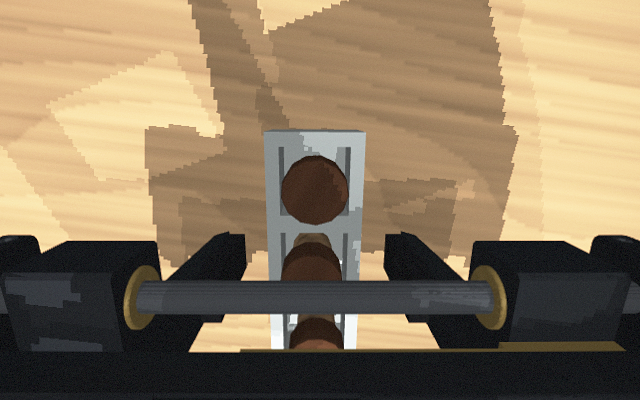

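Emit:
step_arm --steps '[0, 0, 0, 0, 0, -5, 65, 0, 0, 0, 0, 0, -1, 55, 0, 0, 0, 0, 0, 0, 48, 0, 0, 0, 0, 0, 0, 44, 0, 0, 0, 0, 0, 0, 36, 0, 0, 0, 0, 0, 0, 36, 0, 0, 0, 0, 0, 0, 36]' --newtons 30

```text
clock: 20.18
tcp_pos: [418.9, 349.5, 6.1]
tool_rot: [[0.0, -0.991, -0.132], [0.0, -0.132, 0.991], [-1.0, -0.0, 0.0]]
force: [0.2, -0.2, -1.2]
finger_gap: 41.6
```

Emit:
step_arm --steps '[0, 0, 0, 0, 0, 4, 36, 0, 0, 0, 0, 0, 10, 36, 0, 0, 0, 0, 0, 20, 36, 0, 0, 0, 0, 0, 30, 36, 0, 0, 0, 0, 0, 35, 36, 0, 0, 0, 0, 0, 30, 36, 0, 0, 0, 0, 0, 20, 36, 0, 0, 0, 0, 0, 10, 36, 0, 0, 0, 0, 0, 1, 36, 0, 0, 0, 0, 0, 0, 36]'

```text
clock: 21.42
tcp_pos: [418.4, 349.2, 165.2]
tool_rot: [[-0.001, -0.991, -0.132], [-0.001, -0.132, 0.991], [-1.0, 0.001, -0.001]]
force: [0.7, 0.5, -1.8]
finger_gap: 41.5
```

```bash
python3 - <<'E'
from h import *
s=bot.state();f=optics.grab_frame("wrist")
cv2.imwrite("pics/w13.png",f[:,:,::-1]);print(s["tcp_pos"],s["clock"],s["finger_gap"])
f=optics.grab_frame("scene")[:,:,::-1];crop(f,400,150,120,100,6,"s13.png")
E
```

```text
[418.40636108 349.19548281 165.17921163] 21.425 41.4957116034664
```

View pics/w13.png

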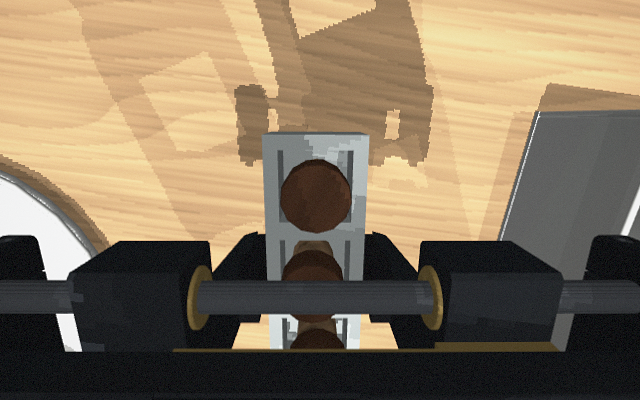

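View pics/s13.png

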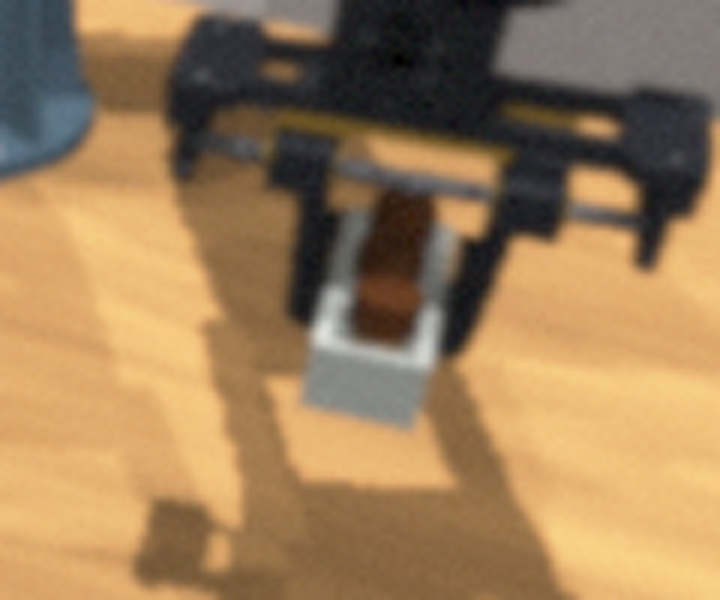

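Emit:
step_arm --steps '[0, 0, -1.7, 0, -10, 0, 36, 0, 0, -3.4, 1, -20, 0, 36, 0, 0, -5.1, 1, -30, 0, 36, 0, 0, -5.75, 1, -34, 0, 36, 0, 0, -5.75, 1, -34, 0, 36, 0, 0, -5.75, 1, -34, 0, 36, 0, 0, -5.75, 1, -34, 0, 36, 0, 0, -5.75, 1, -34, 0, 36, 0, 0, -5.75, 1, -34, 0, 36, 0, 0, -5.75, 1, -34, 0, 36]'

```text
clock: 22.78
tcp_pos: [427.2, 49.4, 166.0]
tool_rot: [[0.0, -0.728, 0.685], [-0.0, 0.685, 0.728], [-1.0, -0.0, -0.0]]
force: [0.8, 0.3, -0.7]
finger_gap: 41.5
```

Emit:
step_arm --steps '[0, 0, -5.75, 1, -34, 0, 36, 0, 0, -5.75, 1, -34, 0, 36, 0, 0, -5.75, 1, -34, 0, 36, 0, 0, -5.75, 1, -34, 0, 36, 0, 0, -5.75, 1, -34, 0, 36, 0, 0, -5.75, 1, -34, 0, 36, 0, 0, -5.75, 1, -34, 0, 36, 0, 0, -5.75, 1, -34, 0, 36, 0, 0, -5.75, 1, -34, 0, 36, 0, 0, -4.7, 1, -28, 0, 36]'

```text
clock: 24.02
tcp_pos: [436.6, -284.4, 165.9]
tool_rot: [[-0.0, 0.169, 0.986], [-0.0, 0.986, -0.169], [-1.0, -0.0, -0.0]]
force: [0.9, -0.2, -0.9]
finger_gap: 41.5
```

Emit:
step_arm --steps '[0, 0, -3.1, 1, -18, 0, 36, 0, 0, -1.5, 0, -9, 0, 36, 0, 0, -0.5, 0, -3, 0, 36, 0, 0, 0, 0, 0, 0, 36, 0, 0, 0, 0, 0, 0, 36]'

```text
clock: 24.65
tcp_pos: [439.0, -311.8, 166.0]
tool_rot: [[-0.0, 0.248, 0.969], [0.0, 0.969, -0.248], [-1.0, 0.0, -0.0]]
force: [0.2, 0.0, -2.1]
finger_gap: 41.4
```

```bash
python3 - <<'E'
from h import *
s=bot.state();print(s["tcp_pos"],s["clock"],s["finger_gap"],s["tool_rot"].round(3))
f=optics.grab_frame("scene")[:,:,::-1];cv2.imwrite("pics/s14.png",f);crop(f,150,120,120,100,6,"s14c.png")
f=optics.grab_frame("top")[:,:,::-1];cv2.imwrite("pics/t14.png",f);crop(f,400,140,120,130,4,"t14c.png")
f=optics.grab_frame("wrist")[:,:,::-1];cv2.imwrite("pics/w14.png",f)
E
```

```text
[ 439.02174073 -311.75088445  166.00766941] 24.65 41.416276000008374 [[-0.     0.248  0.969]
 [ 0.     0.969 -0.248]
 [-1.     0.    -0.   ]]
```

View pics/s14c.png

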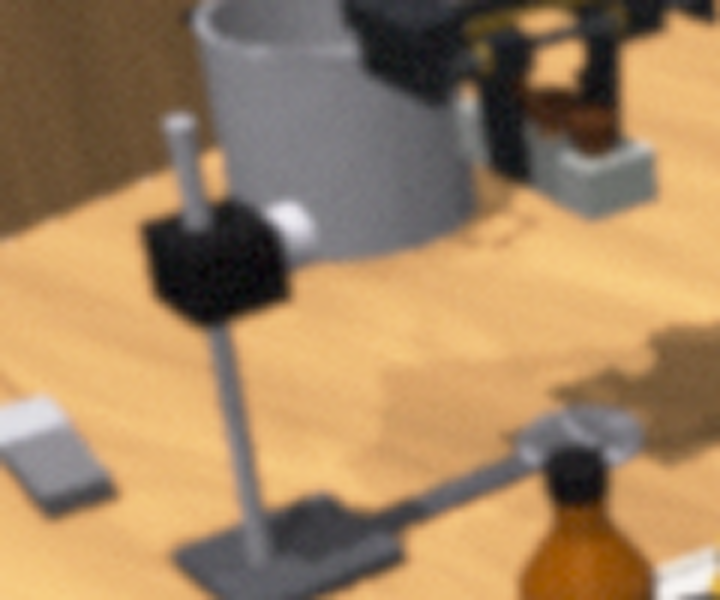

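View pics/t14.png

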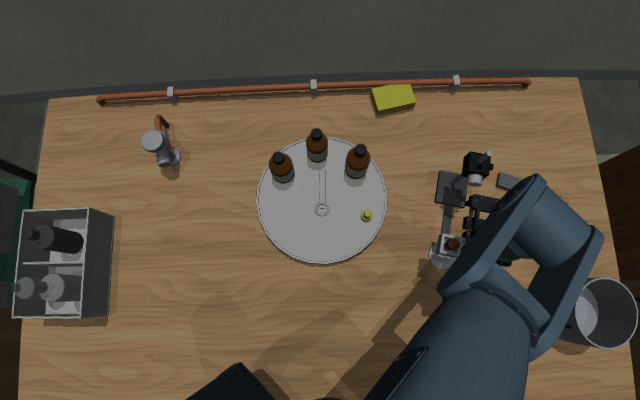

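View pics/w14.png

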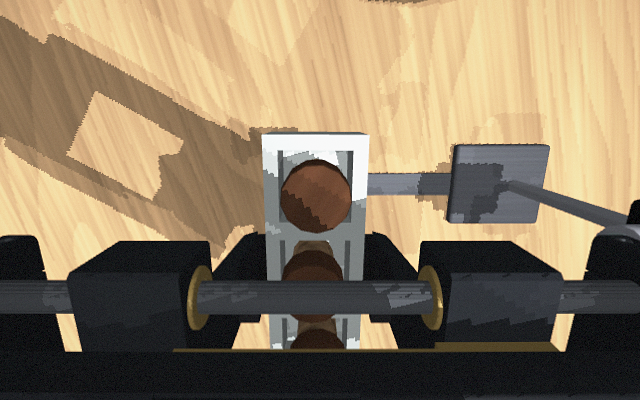

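```bash
python3 - <<'E'
from h import *
W=optics.camera_info("wrist");T=optics.camera_info("top")
im=cv2.imread("pics/w14.png");crop(im,360,135,200,100,4,"w14c.png")
b=atz(W,508,184,8);v=b[:2]-[439,-313];print("postbase",b,np.linalg.norm(v),np.degrees(np.arctan2(v[1],v[0])))
for e in [((372,173),(447,174)),((372,194),(447,194))]:
  a,c=[atz(W,*p,6) for p in e];d=c-a;print(a.round(1),c.round(1),np.degrees(np.arctan2(d[1],d[0])))
C=np.array([atz(W,*p,188) for p in [(262,134),(369,134)]]);print(C.round(1))
E
```

```text
postbase [ 625.88654488 -359.83115359    8.        ] 192.66483229813693 -14.067839951584666
[ 496.7 -315.5    6. ] [ 568.8 -335.1    6. ] -15.2024705766964
[ 492.3 -336.5    6. ] [ 565.9 -355.5    6. ] -14.452349424219628
[[ 433.3 -249.9  188. ]
 [ 473.9 -260.3  188. ]]
```

View pics/w14c.png

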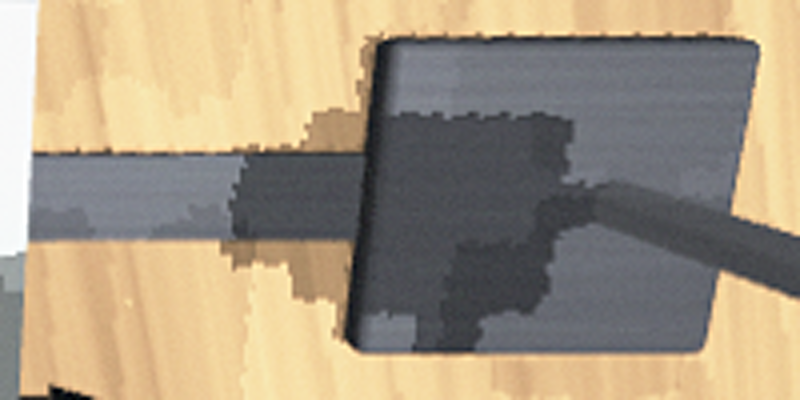

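Emit:
step_arm --steps '[0, 0, 0, 0, -1, 0, 36, 0, 0, 0, 0, 0, 0, 36, 0, 0, 0, 0, 0, 0, 36, 0, 0, 0, 0, 0, 0, 36]'

```text
clock: 25.3
tcp_pos: [438.9, -313.5, 166.0]
tool_rot: [[-0.0, 0.249, 0.968], [0.0, 0.968, -0.249], [-1.0, 0.0, -0.0]]
force: [0.2, -0.1, -1.8]
finger_gap: 42.1
```

```bash
python3 - <<'E'
from station import bot
s=bot.state();print(s["tcp_pos"],s["finger_gap"],abs(s["joint_velocities"]).max());print(bot.job_done())
E
```

```text
[ 438.88484087 -313.52325407  165.99100823] 42.07499524856196 0.002062463928993584
the job is handed in; nothing more can be done
None
```

I put all three stoppers upright in the tray, one per well, while it stood on the shelf. I then lifted the filled tray and handed the job in at about 25 s, still holding it at the view point. No verdict was reported.

**Position at hand-in:**
- **Tray centre:** about (439, −313.5) mm, with the plate centre measured at (439, −313).
- **Tray height:** about 174 mm; I measured the lens at 174–178 mm.
- **Squareness:** the grip direction pointed at −14.4°. The line of sight measured −13.5° to −16° across all my readings, with the stand's arm at −14.5° to −15.2°.
- **Grip:** the tray was held with 30 N, fingers 42 mm apart. The arm was still and the tool exactly vertical.

**Stoppers and other objects:** the last wrist picture clearly shows one stopper upright in its well; the gripper partly hides the other two, but they look seated. In the last top view the bottles and the coupling stand where they were. I didn't check the opener's position separately, and nothing came near the camera or stand.

**Checks that disagreed:**
- **Post distance:** the camera post measured about 195 mm from the plate centre, where the text implies 209 mm. The lens distance of about 146–148 mm agreed, so I relied on the plate and lens.
- **Lens height:** where the post enters the camera box suggests about 165–172 mm instead. The tray height is within the ±20 mm allowed for either value.

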